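# Pull the spent filter plate and hold it to the light

### The job

The goldsmith's fume extractor needs its filter checked: swing the cover flap of the filter box right up until it stands open by itself, then draw the dark, spent filter plate straight up out of its slot, leaving the white fresh one in place. Hold the dark plate upright in front of the middle of the lit inspection panel, about 8 cm from it, its broad face parallel to the panel and touching nothing but the gripper. Finish while still holding it there, motionless, with the flap left open and everything else on the bench undisturbed.

Things in the scene. Friction and masses are not known exactly. Their poses are not given: they have to be found in the camera images.
- filter_box: grey box fixed to the bench, 150 (x) x 200 (y) x 110 high, walls 5, open on top under a flap; origin at the centre of its underside, z up, +x to the hinge side, -x to the black louvres; a black duct spigot (60 across) stands out 22 on the -y side. Inside it is clear above a 55 high blue insert
- flap (a joint): angle of the white cover flap on the filter box: 0 shut flat, 1.75 rad fully open (stop, leaning back past vertical). Its hinge is stiff, so it stays where it is left; moving it takes about 2 N at the handle. It may start slightly ajar.
- flap_hinge (a point): point on the flap's hinge line, at its middle: in the box frame x = +77, y = 0, z = 110.5. The line runs along the box's y. The point's axes turn with the flap; flap shut, they are those of the box. The flap is a 6 thick plate, 154 long (from the hinge to -x) and 204 wide.
- flap_handle (a point): middle of the round orange handle bar, 10 diameter, 110 long, parallel to the hinge line, a post 50 either side of its middle; axis 35 above the flap's outer face, at x = -138, z = +41 from the hinge in the flap's frame. Shut, it is 151.5 above the bench: pinch it from above along the box's x; it turns between the pads as the flap swings
- spent_plate: dark brown-black loose plate, about 120 g: frame 14 thick (x) x 74 (y) x 70 high (z), with a pull tab mid top edge, 12 thick x 34 wide, up to 95 above the foot. Origin at the centre of its foot; axes parallel to the box's while in its slot. There the tab's top is 100 above the bench, 10 below the rim, under the flap; pinch the tab along the plate's x
- spent_plate_middle (a point): centre of the dark plate's frame, 35 above its foot, 55 below the middle of the grip on its tab (which is 90 above the foot)
- fresh_plate: white plate of the same shape; stays put. The blue insert has two slots, 17 (x) x 77 (y), 50 deep, floor 5 above the bench, centred at x = 0, y = -46 and +46 in the box frame: one plate stands in each, dark and white in either order
- light_panel: upright lit inspection panel, fixed: slab 16 (x) x 150 (y) x 150 (z), from 50 to 200 above the bench, on a black foot reaching 70 behind and 30 ahead of its middle, 14 high; origin at the bench under the slab's middle; its lit cream-white face looks to +x (away from the robot)
- panel_face (a point): centre of the lit face, 125 above the bench; x points straight out of the lit face, y lies level along it, z up
- bangle: brass ring 64 across, 12 high, on the white soldering board, bystander; origin under its centre
- crucible: small terracotta cone 52 across the top, 35 high, on the soldering board, bystander; origin under its centre
- flux_jar: amber glass jar, 52 diameter, 75 high, bystander; origin under its centre
- brush: hand brush lying on the bench near the robot, bystander
- gas_can: blue can 74 diameter, 180 high, far left, bystander
- rinse_bottle: white bottle 48 diameter, 130 high, right, bystander
Mind the look-alikes: they are no part of the job. What is shaped like the light_panel but yellow is not meant.

How it is judged:
By the outcome, as a careful person would: the job done as asked, in the order asked, and still so for the second after the job is handed in, while the arm keeps its last pose, push and grip.
It also fails if it takes over 58 s, if anything falls off the work surface, if the arm or the gripper's body presses on something with over 40 N, if the wrist force passes 120 N, or if a joint passes its speed limit or range.

### The arm

A 6-joint arm with a two-finger parallel gripper is mounted at the origin on the work surface. World frame = base frame: x ahead of the robot, y to its left, z up, the work surface at z = 0. Lengths are in mm, angles in rad, forces in N, time in s.
With the tool pointing down it reaches from about 375 to 925 mm from the base axis. Payload 5.7 kg.
Tool frame: the origin (TCP) lies between the finger pads; the fingertips stand 19 mm ahead of it and the grasp point (between the pads) is the TCP; z points along the fingers, y is the line along which they close (so a half turn about z gives the same grasp; the last joint's range is limited). The gripper opens to 88 mm and grips with 3 to 60 N. Pads are 20 mm wide; open, the fingers measure 115 mm over their backs; the gripper's body (75 mm by 178 mm) begins 61 mm behind the grasp point.
Start: joints at [1.103, 0.359, 1.51, -0, 1.272, -0.115], TCP at [207.308, 563.017, 241.623] pointing down, gripper open.
Joint ranges: [-2.97, 2.97], [-1.01, 2.36], [0.21, 2.38], [-0.96, 4.11], [0.2, 2.71], [-2.98, 2.98]. Speed limits (rad/s): [2.39, 2.39, 3.14, 3.14, 3.14, 3.14].

### API

Orientations are given as a unit quaternion [x, y, z, w].
In Python, from cell import monitor, cams, manip gives the robot as it stands.
- The arm moves only by the shell command python3 -m inch 'ROWS'. ROWS is JSON, a list of rows, each a list of 5 numbers: the opening, from 0 (shut) to 1 (fully open), then the shift along the tool's x, y, z in cm, then the turn about the tool's z in degrees. In form: [[hand, dx, dy, dz, twist], ...]. A call has 1 to 10 rows; each row is the pose to reach, as a shift and turn from the pose commanded when the call began, along the tool's axes at that moment; what a row does not reach only later rows make up. A row lasts 1/12 s, in which the tool goes at most 41.7 mm and 7.16 degrees, less where a joint would pass 70% of its speed; a pose out of reach is approached as far as the arm can. A call with a gripper value outside its range is refused whole. The fingers move at their own pace and stop on an object; the grip force is fixed at half the most. Time passes only in rows, so rows that repeat a pose let the fingers close. It gives the time, the measured TCP pose, the force, the opening and the grip force at its end, in the units of the state.
- monitor.observe(): the state, without advancing time (a new reading comes with each control period).
- cams.capture(name): name is "scene" or "side" or "wrist"; returns a dict with "color" (420x560x3 uint8, red, green, blue), "fov_y" (degrees; the focal length in pixels is half the picture's height over the tangent of half this angle, whatever the lens; pixels are square), "cx", "cy" (the principal point, pixels), "rvec" (rotation vector, rad) and "tvec" (3), from world to camera coordinates, as OpenCV has them; the wrist camera has in their place "mount" (4x4, takes a point from camera to tool coordinates, whose origin is the TCP and whose axes are the flange's). Camera axes: x right, y down, z forward; pixel columns grow to the right and rows downward; lengths in mm; the calibration is good to about 2 mm. A picture is of the moment at which its call begins: read the wrist's pose just before it. There is no depth.
- manip.close_job(): hands the job in; it is judged then, once.
Trained networks look in the newest picture that a camera, given by its name, has taken for a name from the list of things; names that differ only in an ending like _2 or _b are one class to them, and where a whole thing is asked for, a point or a joint stands for the part that bears it (a point fixed in the world has none). Each returns a list of dicts, best first, with "conf" (0 to 1); they miss things now and then, are a little off and sometimes report something else, mostly with a low value. They report only what shows in the picture. A call takes as long as a camera call. They do not tell look-alikes from the thing itself.
- cams.silhouettes(target, camera): "pixels" (420x560 bool, what is visible of it) and "box" ([centre column, centre row, width, height] in pixels, round what is visible of it).
- cams.mark_of(target, camera): "uv" ([column, row] in pixels: a listed point, or the origin of a listed thing).
The state is a dict: "time": time; "joint_positions": joint angles; "qvel": joint speeds; "joint_efforts": joint torques, N m; "position": TCP position; "tool_rot": TCP orientation; "force": force on the tool from outside, world axes, zero at the start; "ft_torque": the same for the moment, N m; "grip_width": finger opening in mm; "finger_force": force on a finger pad.
Only numpy, scipy, OpenCV 4.12 (cv2) and the standard library are available. Lean on these libraries where they do the work, as an engineer would, in place of code of your own. Each camera call takes 0.05 s, during which the arm holds its last target. There are 200 camera calls.

## Working session

There is one attempt and no reset: what is moved stays moved. The work goes in short steps, Python scripts to look and compute and a shell command to move; the robot and the scene stay as the last step left them, time stands still between calls to the robot, and variables do not carry over. Pictures are saved under pics/ and viewed, at most 12 in all, crops included, and the job is handed in when it is done.

```bash
mkdir -p pics; ls; cat > h.py <<'E'
import numpy as np, cv2
from cell import monitor, cams, manip
from scipy.spatial.transform import Rotation as R
def cap(n):
    s=monitor.observe(); d=cams.capture(n); c=d["color"]
    f=c.shape[0]/2/np.tan(np.radians(d["fov_y"])/2)
    K=np.array([[f,0,d["cx"]],[0,f,d["cy"]],[0,0,1]])
    if n=="wrist":
        T=np.eye(4);T[:3,:3]=R.from_quat(s["tool_rot"]).as_matrix();T[:3,3]=s["position"]
        W=np.linalg.inv(T@np.array(d["mount"]))
        Rm,t=W[:3,:3],W[:3,3]
    else:
        Rm=R.from_rotvec(np.ravel(d["rvec"])).as_matrix();t=np.ravel(d["tvec"])
    return c,K,Rm,t
def save(n,c): cv2.imwrite("pics/"+n,cv2.cvtColor(c,cv2.COLOR_RGB2BGR))
def proj(p,K,Rm,t):
    q=(Rm@np.atleast_2d(p).T).T+t; q=q@K.T; return q[:,:2]/q[:,2:]
def ray(uv,K,Rm,t):
    d=Rm.T@np.linalg.inv(K)@np.array([uv[0],uv[1],1.]); o=-Rm.T@t; return o,d/np.linalg.norm(d)
def onz(uv,z,cam):
    o,d=ray(uv,*cam); return o+d*(z-o[2])/d[2]
def tri(rs):
    A=sum(np.eye(3)-np.outer(d,d) for o,d in rs); b=sum((np.eye(3)-np.outer(d,d))@o for o,d in rs)
    p=np.linalg.solve(A,b); return p,[np.linalg.norm(np.cross(p-o,d)) for o,d in rs]
E
python3 - <<'E'
from h import *
C={}
for n in("scene","side"):
    c,*cam=cap(n); C[n]=cam; save(n+"0.png",c)
for t in ["filter_box","flap_hinge","flap_handle","spent_plate","light_panel","panel_face","bangle","crucible","flux_jar","brush","gas_can","rinse_bottle"]:
    r={n:cams.mark_of(t,n) for n in C}
    print(t,{n:[(np.round(x["uv"]).tolist(),round(x["conf"],2)) for x in r[n][:3]] for n in r})
    if all(r.values()):
        p,e=tri([ray(r[n][0]["uv"],*C[n]) for n in C]); print("   ",p.round(),np.round(e,1))
s=monitor.observe();print(s["time"],R.from_quat(s["tool_rot"]).as_matrix().round(3))
E
```

```text
pics
filter_box {'scene': [([344.0, 255.0], 0.63)], 'side': [([324.0, 217.0], 0.76)]}
    [508. 157.  15.] [7.5 7.5]
flap_hinge {'scene': [([374.0, 234.0], 0.82)], 'side': []}
flap_handle {'scene': [([333.0, 205.0], 0.78)], 'side': [([309.0, 175.0], 0.6)]}
    [473. 118. 153.] [3.2 3.2]
spent_plate {'scene': [], 'side': []}
light_panel {'scene': [([170.0, 206.0], 0.8), ([222.0, 220.0], 0.65)], 'side': [([99.0, 320.0], 0.77), ([115.0, 249.0], 0.71), ([194.0, 275.0], 0.67)]}
    [ 345. -445.   -5.] [4.3 4.3]
panel_face {'scene': [([220.0, 185.0], 0.8), ([163.0, 170.0], 0.57), ([229.0, 154.0], 0.57)], 'side': [([189.0, 236.0], 0.89), ([88.0, 278.0], 0.86), ([107.0, 216.0], 0.6)]}
    [ 403. -237.  129.] [2.5 2.5]
bangle {'scene': [([207.0, 291.0], 0.73)], 'side': [([336.0, 319.0], 0.95)]}
    [ 736. -146.   21.] [1.2 1.2]
crucible {'scene': [([190.0, 265.0], 0.53)], 'side': [([276.0, 327.0], 0.67)]}
    [ 649. -236.   18.] [0.6 0.6]
flux_jar {'scene': [([265.0, 317.0], 0.65)], 'side': [([388.0, 295.0], 0.7)]}
    [775.  13.  -3.] [7.5 7.5]
brush {'scene': [([272.0, 230.0], 0.93)], 'side': [([246.0, 245.0], 0.82)]}
    [418. -75.   5.] [0.9 0.9]
gas_can {'scene': [([442.0, 307.0], 0.58)], 'side': [([395.0, 198.0], 0.68)]}
    [612. 427. -16.] [3.8 3.8]
rinse_bottle {'scene': [([127.0, 246.0], 0.95)], 'side': [([174.0, 404.0], 0.82)]}
    [ 603. -459.    3.] [4.5 4.5]
1.3 [[-0.938  0.346 -0.   ]
 [ 0.346  0.938 -0.   ]
 [ 0.    -0.    -1.   ]]
```

View pics/scene0.png

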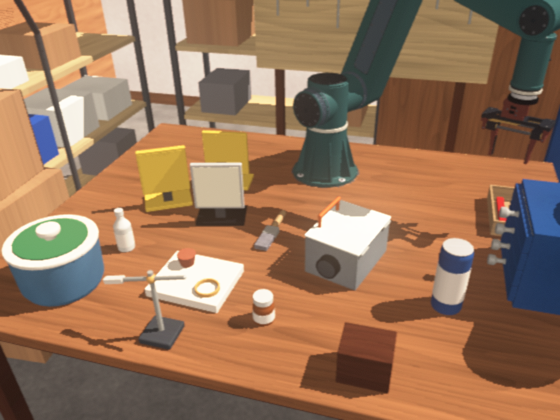

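View pics/side0.png

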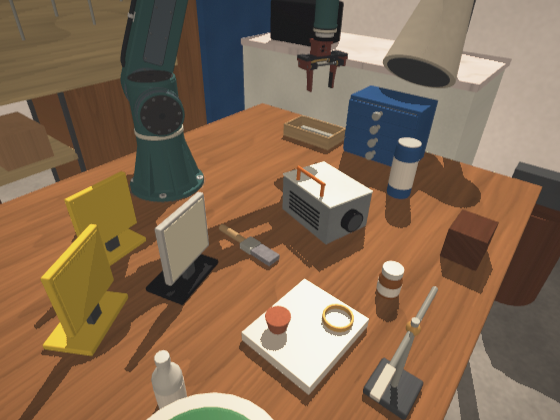

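```bash
cat > fit.py <<'E'
from h import *
from scipy.optimize import minimize
def box(x0,x1,y0,y1,z0,z1): return np.array([[x,y,z] for x in(x0,x1) for y in(y0,y1) for z in(z0,z1)],float)
def place(P,x,y,a): return P@R.from_euler('z',a).as_matrix().T+[x,y,0]
def fbox(p):
    x,y,a,f=p
    fl=[box(-154,0,-102,102,0,6)]+[box(-143,-133,-55,55,36,46)]+[box(-142,-134,s-4,s+4,6,41) for s in(-50,50)]
    fl=[q@R.from_euler('y',f).as_matrix().T+[77,0,110.5] for q in fl]
    th=np.linspace(0,6.28,24); sp=np.vstack([np.c_[30*np.cos(th),0*th+yy,55+30*np.sin(th)] for yy in(-100,-122)])
    return [place(q,x,y,a) for q in [box(-75,75,-100,100,0,110),sp]+fl]
def fpan(p):
    x,y,a,w=p; return [place(q,x,y,a) for q in [box(-8,8,-75,75,50,200),box(-70,30,-w,w,0,14),box(-40,0,-15,15,0,60)]]
def ren(parts,cam,S=4):
    m=np.zeros((420*S//2,560*S//2),np.uint8)
    for q in parts: cv2.fillConvexPoly(m,cv2.convexHull(np.round((proj(q,*cam)+.5)*S/2).astype(np.int32)),1)
    return cv2.resize(m.astype(np.float32),(560,420),interpolation=cv2.INTER_AREA)
def cost(p,f,obs):
    return sum(np.abs(ren(f(p),cam)-m).sum()/m.sum() for m,cam in obs)
def fit(f,obs,p0,step):
    b=None
    for k in range(3):
        sx=np.vstack([p0]+[np.array(p0)+np.eye(len(p0))[i]*step[i]/(k+1) for i in range(len(p0))])
        r=minimize(cost,p0,args=(f,obs),method='Nelder-Mead',options=dict(initial_simplex=sx,maxiter=300)); p0=r.x
    return r.x,r.fun
E
python3 - <<'E'
from fit import *
C={};I={}
for n in("scene","side"):
    I[n],*C[n]=cap(n)
ob=[];op=[]
for n in C:
    m=cams.silhouettes("filter_box",n)[0]["pixels"].astype(np.uint8)
    h=cams.silhouettes("flap_handle",n)
    print(n,m.sum(),[(np.round(x["box"]),x["pixels"].sum()) for x in h[:2]])
    for x in h[:1]: m|=x["pixels"].astype(np.uint8)
    hsv=cv2.cvtColor(I[n],cv2.COLOR_RGB2HSV)
    ob.append((m.astype(np.float32),C[n]))
    t=proj([[395,-237,125]],*C[n])[0]
    q=min(cams.silhouettes("light_panel",n),key=lambda x:np.hypot(*(np.array(x["box"][:2])-t)))
    op.append((q["pixels"].astype(np.float32),C[n])); print(q["box"],t)
    I[n][:]=I[n]
for a in(0,.3,-.3):
    r=fit(fbox,ob,[530,150,a,.05],[15,15,.15,.1]);print("box",r[0].round(3),r[1])
    r2=fit(fpan,op,[395,-237,a,60],[15,15,.15,10]);print("pan",r2[0].round(3),r2[1])
    if a==0: b,bp=r,r2
    b=min(b,r,key=lambda z:z[1]);bp=min(bp,r2,key=lambda z:z[1])
out=[]
for n in C:
    im=I[n].copy()
    for q in fbox(b[0])+fpan(bp[0]):
        cv2.polylines(im,[cv2.convexHull(proj(q,*C[n]).round().astype(np.int32))],True,(0,255,0) ,1)
    out.append(im)
x=[cv2.resize(out[0][130:290,170:410],None,fx=3.3,fy=3.3)[:300*2][:, :790], ]
x=np.hstack([cv2.resize(out[0][120:300,180:400],(400,327)),cv2.resize(out[1][140:310,140:380],(400,283+44))])
save("fit0.png",x)
E
```

```text
scene 5483 [(array([348., 226.,  81.,  61.]), np.int64(2775))]
[217.9, 194.9, 53.9, 62.4] [220.68424715 185.30589331]
side 5195 [(array([328., 186.,  86.,  48.]), np.int64(2109))]
[181.8, 246.7, 66.7, 113.6] [186.0643663  234.56338614]
box [ 5.11931e+02  1.65445e+02 -1.60000e-02 -1.10000e-02] 0.4416395425796509
pan [ 3.99409e+02 -2.46028e+02  2.72000e-01  7.34610e+01] 0.08544041961431503
box [ 5.12860e+02  1.62056e+02 -7.00000e-02 -6.00000e-03] 0.43787169456481934
pan [ 3.99212e+02 -2.45953e+02  2.73000e-01  7.18450e+01] 0.08381247520446777
box [ 5.13780e+02  1.59441e+02 -1.04000e-01  5.00000e-03] 0.4354994297027588
pan [ 3.99398e+02 -2.47154e+02  2.68000e-01  7.28100e+01] 0.08659660816192627
```

View pics/fit0.png

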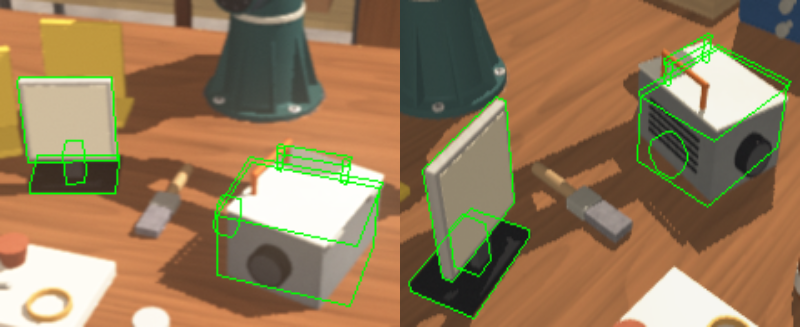

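```bash
python3 - <<'E'
from fit import *
C={};I={}
for n in("scene","side"):
    I[n],*C[n]=cap(n)
ob=[]
for n in C:
    m=cams.silhouettes("filter_box",n)[0]["pixels"].astype(np.uint8)
    for x in cams.silhouettes("flap_handle",n)[:1]: m|=x["pixels"].astype(np.uint8)
    ob.append((m.astype(np.float32),C[n]))
b=([0]*4,9)
for a in(.8,1.1,1.4):
    r=fit(fbox,ob,[515,165,a,.05],[15,15,.15,.1]);print("box",r[0].round(3),r[1]); b=min(b,r,key=lambda z:z[1])
p=b[0];np.save("box.npy",p)
out=[]
for n in C:
    im=I[n].copy()
    for q in fbox(p): cv2.polylines(im,[cv2.convexHull((proj(q,*C[n])*1).round().astype(np.int32))],True,(0,255,0) ,1)
    out.append(im)
save("fit1.png",np.hstack([cv2.resize(out[0][180:300,290:410],(400,400)),cv2.resize(out[1][150:250,265:385],(400,400))]))
Rz=R.from_euler('z',p[2]).as_matrix();Ry=R.from_euler('y',p[3]).as_matrix()
h=Rz@([77,0,110.5]+Ry@[-138,0,41])+[p[0],p[1],0];print("handle",h)
E
```

```text
box [4.99605e+02 1.65917e+02 1.28200e+00 3.30000e-02] 0.06287965178489685
box [4.99767e+02 1.65847e+02 1.28000e+00 3.20000e-02] 0.062405966222286224
box [5.00355e+02 1.66226e+02 1.27600e+00 3.30000e-02] 0.06356259435415268
handle [482.67958903 108.71858771 155.86001253]
```

View pics/fit1.png

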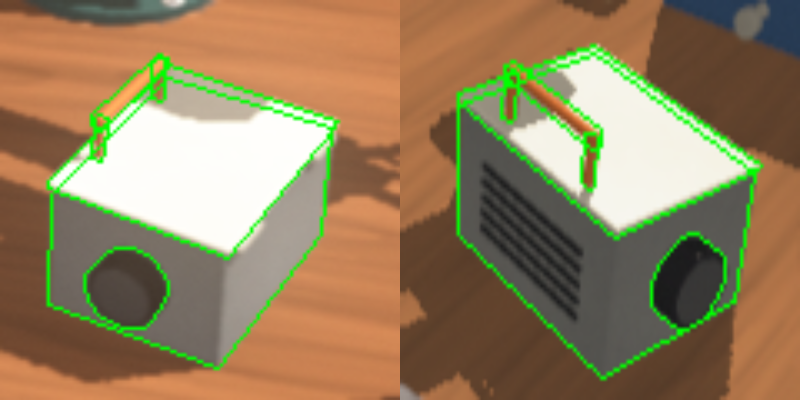

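```bash
cat >> h.py <<'E'
def go(p,yaw=None):
    "shift in tool cm and twist deg from measured pose to TCP p with tool-y heading yaw"
    s=monitor.observe(); M=R.from_quat(s["tool_rot"]).as_matrix()
    d=M.T@(np.array(p)-s["position"])/10
    cur=np.arctan2(M[1,1],M[0,1]); tw=0 if yaw is None else -np.degrees((yaw-cur+np.pi)%(2*np.pi)-np.pi)
    return d.round(2),round(tw,2)
def bx(q):
    p=np.load("box.npy"); return R.from_euler('z',p[2]).as_matrix()@np.array(q,float)+[p[0],p[1],0]
def handle(f): return bx([77-138*np.cos(f)+41*np.sin(f),0,110.5+138*np.sin(f)+41*np.cos(f)])
E
python3 - <<'E'
from h import *
p=np.load("box.npy");h=handle(p[3]);print(h,go(h+[0,0,85],p[2]))
E
```

```text
[482.67958903 108.71858771 155.86001253] (array([-41.54, -33.12,   0.08]), np.float64(-3.56))
```

```bash
python3 -m inch '[[0.5,-4,-3.2,0,-1],[0.5,-7,-5.6,0,-2],[0.5,-10,-8,0,-3],[0.5,-13,-10.4,0,-3.6],[0.5,-16,-12.8,0,-3.6],[0.5,-19,-15.2,0,-3.6],[0.5,-22,-17.6,0,-3.6],[0.5,-25,-20,0,-3.6],[0.5,-28,-22.4,0,-3.6],[0.5,-31,-24.8,0,-3.6]]'; python3 -m inch '[[0.5,-3,-2.4,0,0],[0.5,-6,-4.8,0,0],[0.5,-9,-7,0,0],[0.5,-10,-7.5,0,0],[0.5,-10,-7.5,0,0],[0.5,-10,-7.5,0,0]]'; python3 - <<'E'
from h import *
p=np.load("box.npy");h=handle(p[3]);print(go(h,p[2]))
c,*cam=cap("wrist");
for t in("flap_handle","flap_hinge"):
  for x in cams.mark_of(t,"wrist")[:2]: print(t,x, onz(x["uv"],h[2] if t=="flap_handle" else 110.5,cam))
pts=np.array([bx([77-138*np.cos(p[3])+41*np.sin(p[3]),y,h[2]]) for y in(-55,55)])
for q in proj(pts,*cam): cv2.circle(c,tuple(int(v) for v in q),4,(0,255,0),1)
save("w1.png",c)
E
```

```text
time: 2.83
position: [413.2, 221.5, 241.9]
tool_rot: [0.144, 0.99, 0.0, 0.0]
force: [1.1, 0.3, 0.1]
grip_width: 43.8
finger_force: 0.0
time: 3.33
position: [486.6, 122.8, 241.5]
tool_rot: [0.145, 0.989, 0.0, -0.001]
force: [-0.9, -0.1, 0.0]
grip_width: 44.1
finger_force: 0.0
(array([-0.04, -1.47,  8.56]), np.float64(-0.06))
flap_handle {'uv': [259.8, 224.4], 'conf': 0.71} [480.77156011 108.36875439 155.86001253]
flap_handle {'uv': [264.0, 399.1], 'conf': 0.16} [626.50274934  65.21528011 155.86001253]
flap_hinge {'uv': [426.3, 208.1], 'conf': 0.9} [520.89358531 236.3792708  110.5       ]
```

View pics/w1.png

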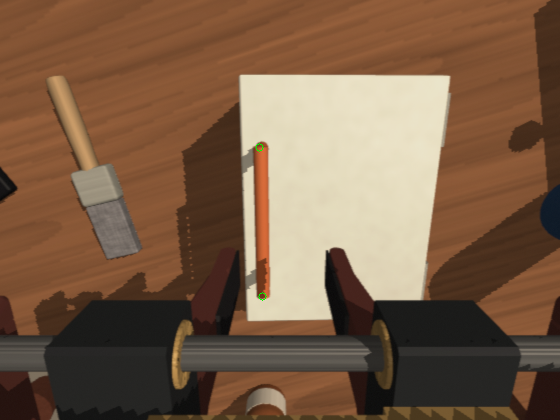

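```bash
python3 -m inch '[[0.5,0,-1.5,0,0],[0.5,0,-1.5,2,0],[0.5,0,-1.5,5,0],[0.5,0,-1.5,7.5,0],[0.5,0,-1.5,8.5,0],[0.5,0,-1.5,8.5,0],[0,0,-1.5,8.5,0],[0,0,-1.5,8.5,0],[0,0,-1.5,8.5,0],[0,0,-1.5,8.5,0]]'; python3 -m inch '[[0,0,0,0,0],[0,0,0,0,0],[0,0,0,0,0]]';python3 - <<'E'
from h import *
p=np.load("box.npy");s=monitor.observe();print(s["time"],s["position"],handle(p[3]),p)
# arc in tool-y (box x) and tool-z
f0=p[3];a=lambda f:np.array([-138*np.cos(f)+41*np.sin(f),-(138*np.sin(f)+41*np.cos(f))])/10
for f in np.linspace(f0,1.8,27): print(round(f,3),(a(f)-a(f0)).round(2))
E
```

```text
time: 4.32
position: [483.6, 108.5, 157.9]
tool_rot: [0.144, 0.99, 0.0, 0.001]
force: [-0.1, 0.4, 0.2]
grip_width: 20.7
finger_force: 0.0
time: 4.57
position: [483.3, 108.7, 157.1]
tool_rot: [0.145, 0.989, 0.001, 0.001]
force: [2.7, 2.9, -0.7]
grip_width: 8.8
finger_force: 30.0
4.5667 [483.26821558 108.74447242 157.08509882] [482.67958903 108.71858771 155.86001253] [4.99766601e+02 1.65846912e+02 1.28016655e+00 3.17493572e-02]
0.032 [0. 0.]
0.1 [ 0.34 -0.92]
0.168 [ 0.74 -1.81]
0.236 [ 1.2  -2.67]
0.304 [ 1.72 -3.5 ]
0.372 [ 2.3 -4.3]
0.44 [ 2.92 -5.05]
0.508 [ 3.6  -5.76]
0.576 [ 4.32 -6.42]
0.644 [ 5.09 -7.03]
0.712 [ 5.89 -7.58]
0.78 [ 6.73 -8.08]
0.848 [ 7.61 -8.52]
0.916 [ 8.51 -8.91]
0.984 [ 9.43 -9.23]
1.052 [10.38 -9.48]
1.12 [11.34 -9.67]
1.188 [12.31 -9.8 ]
1.256 [13.29 -9.86]
1.324 [14.27 -9.85]
1.392 [15.24 -9.77]
1.46 [16.21 -9.63]
1.528 [17.17 -9.43]
1.596 [18.11 -9.16]
1.664 [19.03 -8.82]
1.732 [19.92 -8.43]
1.8 [20.79 -7.97]
```

Gripped the bar. Now the arc, in three calls (dy, dz along the tool).

```bash
python3 -m inch '[[0,0,0.34,-0.92,0],[0,0,0.74,-1.81,0],[0,0,1.2,-2.67,0],[0,0,1.72,-3.5,0],[0,0,2.3,-4.3,0],[0,0,2.92,-5.05,0],[0,0,3.6,-5.76,0],[0,0,4.32,-6.42,0],[0,0,4.32,-6.42,0]]'; python3 - <<'E'
from h import *
print(go(handle(.576)),monitor.observe()["force"])
E
```

```text
time: 5.32
position: [495.5, 149.5, 223.2]
tool_rot: [0.144, 0.99, -0.001, 0.001]
force: [-0.2, -8.4, 7.7]
grip_width: 9.1
finger_force: 30.0
(array([0.06, 0.05, 0.32]), 0) [-0.23753167 -8.40087207  7.65407049]
```

```bash
python3 -m inch '[[0,0,0.77,-0.61,0],[0,0,1.57,-1.16,0],[0,0,2.41,-1.66,0],[0,0,3.29,-2.1,0],[0,0,4.19,-2.49,0],[0,0,5.11,-2.81,0],[0,0,6.06,-3.06,0],[0,0,7.02,-3.25,0],[0,0,7.99,-3.38,0],[0,0,8.97,-3.44,0]]'; python3 - <<'E'
from h import *
print(go(handle(1.256)),go(handle(1.75)),monitor.observe()["force"])
E
```

```text
time: 6.15
position: [521.4, 235.8, 256.9]
tool_rot: [0.144, 0.99, -0.001, 0.001]
force: [3.3, -3.7, 1.4]
grip_width: 9.5
finger_force: 30.0
(array([0.07, 0.01, 0.25]), 0) (array([0.07, 6.88, 1.79]), 0) [ 3.29628542 -3.67632842  1.37713094]
```

```bash
python3 -m inch '[[0,0,0.98,0.01,0],[0,0,1.95,0.09,0],[0,0,2.92,0.23,0],[0,0,3.88,0.43,0],[0,0,4.82,0.7,0],[0,0,5.74,1.04,0],[0,0,6.4,1.35,0],[0,0,6.7,1.5,0],[0,0,6.9,1.6,0],[0,0,6.9,1.6,0]]'; python3 - <<'E'
from h import *
print(go(handle(1.75)),monitor.observe()["force"])
E
```

```text
time: 6.98
position: [541.2, 302.0, 239.9]
tool_rot: [0.144, 0.99, -0.0, 0.001]
force: [4.0, -4.1, 5.4]
grip_width: 9.4
finger_force: 30.0
(array([ 0.07, -0.04,  0.09]), 0) [ 4.02293068 -4.06363615  5.38881222]
```

```bash
python3 -m inch '[[0.3,0,0,0,0],[0.3,0,0,0,0],[0.3,0,0,0,0],[0.3,0,0,-2,0],[0.3,0,0,-5,0],[0.3,0,0,-8,0],[0.3,0,0,-10,0],[0.3,0,-2,-10,0],[0.3,0,-5,-10,0],[0.3,0,-8,-10,0]]';python3 -m inch '[[0.3,0,-3,0,0],[0.3,0,-6,0,0],[0.3,0,-8,0,0],[0.3,0,-8,0,0]]'; python3 - <<'E'
from h import *
for n in("wrist","scene"):
    c,*cam=cap(n)
    for t in("spent_plate","fresh_plate","spent_plate_middle"):
        for x in cams.mark_of(t,n)[:2]: print(n,t,x["uv"],round(x["conf"],2),onz(x["uv"],40 if "mid" in t else 5,cam))
    save("open_%s.png"%n,c)
    for y in(-46,46): print(y,proj([bx([0,y,100]),bx([0,y,75])],*cam).round(),bx([0,y,5]))
E
```

```text
time: 7.82
position: [516.6, 225.5, 339.1]
tool_rot: [0.144, 0.99, 0.0, -0.0]
force: [0.2, -0.0, -0.4]
grip_width: 26.3
finger_force: 0.0
time: 8.15
position: [492.6, 146.1, 338.9]
tool_rot: [0.146, 0.989, -0.001, -0.001]
force: [-0.3, 0.1, -0.4]
grip_width: 26.4
finger_force: 0.0
wrist spent_plate [300.5, 200.7] 0.9 [546.61027806 156.70536316   5.        ]
wrist fresh_plate [303.4, 131.3] 0.86 [454.79877089 186.88414197   5.        ]
wrist spent_plate_middle [299.3, 206.7] 0.62 [544.46745642 153.84750056  40.        ]
-46 [[301. 221.]
 [300. 214.]] [543.83752614 152.66535202   5.        ]
46 [[302. 140.]
 [301. 138.]] [455.69567493 179.02847141   5.        ]
scene fresh_plate [354.5, 250.3] 0.46 [454.90944911 182.10580455   5.        ]
scene spent_plate_middle [342.3, 255.6] 0.56 [533.42012494 159.73390932  40.        ]
-46 [[340. 239.]
 [340. 247.]] [543.83752614 152.66535202   5.        ]
46 [[355. 222.]
 [355. 230.]] [455.69567493 179.02847141   5.        ]
```

View pics/open_wrist.png

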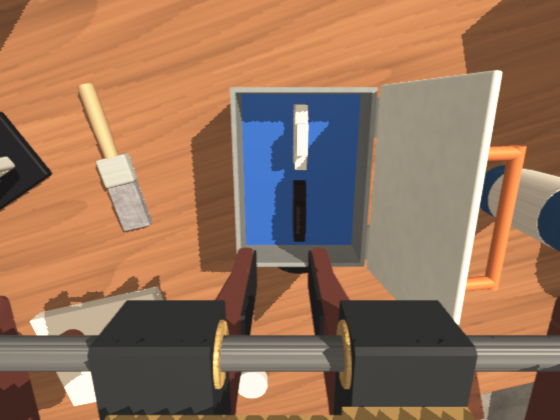

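View pics/open_scene.png

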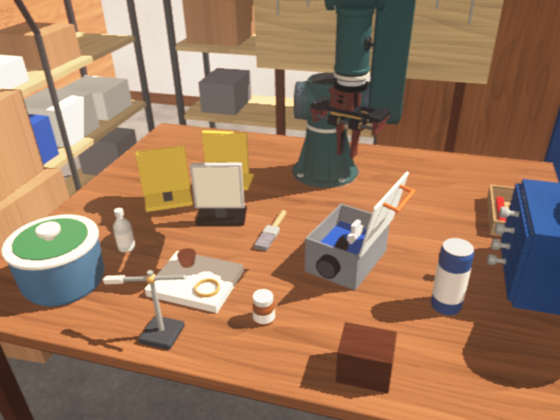

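```bash
python3 - <<'E'
from h import *
p=np.load("box.npy");print(go(bx([0,-46,98]),p[2]+np.pi/2),monitor.observe()["joint_positions"])
E
python3 -m inch '[[0.57,-1,0,0,-7],[0.57,-2,0,0,-14],[0.57,-3,0,0,-21],[0.57,-4,0,0,-28],[0.57,-4.5,0,0,-35],[0.57,-4.5,0,0,-42],[0.57,-4.5,0,0,-49],[0.57,-4.5,0,0,-56],[0.57,-4.5,0,0,-63],[0.57,-4.5,0,0,-70]]'; python3 -m inch '[[0.57,0,0,3,-7],[0.57,0,0,6,-14],[0.57,0,0,8,-20],[0.57,0,0,8,-20],[0.57,0,0,8,-20]]'; python3 - <<'E'
from h import *
p=np.load("box.npy");print(go(bx([0,-46,98]),p[2]+np.pi/2),monitor.observe()["joint_positions"])
c,*cam=cap("wrist")
for t in("spent_plate","fresh_plate","spent_plate_middle"):
    for x in cams.mark_of(t,"wrist")[:2]: print(t,x["uv"],round(x["conf"],2),onz(x["uv"],40 if "mid" in t else 5,cam),bx([0,-46,0]))
for Y in(-46,46):
  for q in [np.array([bx([a,Y+b,100]) for a,b in((-6,-17),(6,-17),(6,17),(-6,17))])]:
    cv2.polylines(c,[proj(q,*cam).round().astype(np.int32)],True,(0,255,0),1)
save("w3.png",c)
E
```

```text
(array([-4.62,  1.71, 24.1 ]), np.float64(-89.89)) [ 1.59463270e-01  1.59971667e-01  1.54313639e+00  2.04978489e-04
  1.43886875e+00 -1.12262729e+00]
time: 9.38
position: [537.8, 136.3, 339.0]
tool_rot: [-0.452, 0.892, 0.0, -0.0]
force: [0.3, -0.2, 0.5]
grip_width: 49.9
finger_force: 0.0
time: 9.8
position: [537.1, 136.0, 258.5]
tool_rot: [-0.596, 0.803, 0.001, -0.001]
force: [0.4, 1.0, 0.2]
grip_width: 50.1
finger_force: 0.0
(array([-1.81, -0.2 , 16.04]), np.float64(-0.11)) [ 1.23323173e-01  2.79121955e-01  1.58596196e+00  1.80793384e-05
  1.27928072e+00 -2.72571632e+00]
spent_plate [282.9, 192.0] 0.74 [539.80055215 153.0197453    5.        ] [543.83752614 152.66535202   0.        ]
fresh_plate [358.2, 191.6] 0.94 [454.89935153 178.20752224   5.        ] [543.83752614 152.66535202   0.        ]
spent_plate_middle [279.8, 198.5] 0.6 [542.79814499 150.64634715  40.        ] [543.83752614 152.66535202   0.        ]
```

View pics/w3.png

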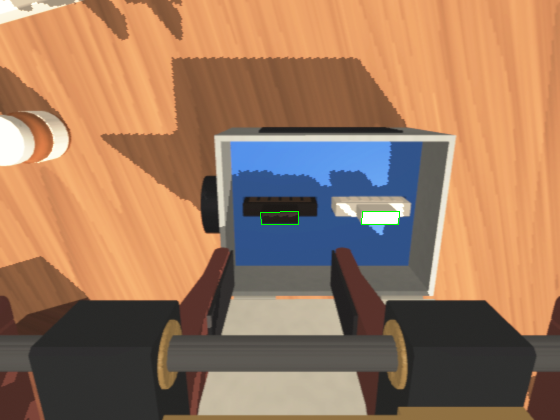

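```bash
python3 -m inch '[[0.57,-1,-0.2,0,0],[0.57,-1.8,-0.2,2,0],[0.57,-1.8,-0.2,5,0],[0.57,-1.8,-0.2,8,0],[0.57,-1.8,-0.2,11,0],[0.57,-1.8,-0.2,13.5,0],[0.57,-1.8,-0.2,15,0],[0.57,-1.8,-0.2,16,0],[0.57,-1.8,-0.2,16,0],[0.57,-1.8,-0.2,16,0]]'; python3 - <<'E'
from h import *
p=np.load("box.npy");print(go(bx([0,-46,98]),p[2]+np.pi/2),monitor.observe()["force"])
E
python3 -m inch '[[0,0,0,0,0],[0,0,0,0,0],[0,0,0,0,0],[0,0,0,0,0],[0,0,0,0,0],[0,0,0,0,0]]'
```

```text
time: 10.83
position: [545.5, 152.7, 99.7]
tool_rot: [-0.597, 0.802, -0.0, 0.0]
force: [0.9, 0.8, 0.3]
grip_width: 49.8
finger_force: 0.0
(array([0.05, 0.16, 0.17]), np.float64(0.03)) [0.92173228 0.80261065 0.25663577]
time: 11.33
position: [545.5, 152.5, 100.4]
tool_rot: [-0.597, 0.802, -0.0, 0.001]
force: [-1.0, -0.7, 5.8]
grip_width: 33.5
finger_force: 29.9
```

```bash
python3 -m inch '[[0,0,0,-0.6,0],[0,0,0,-1.5,0],[0,0,0,-3,0],[0,0,0,-4.5,0],[0,0,0,-6.5,0],[0,0,0,-9,0],[0,0,0,-12,0],[0,0,0,-14.5,0],[0,0,0,-16,0],[0,0,0,-16,0]]'; python3 - <<'E'
from h import *
a=.27;n=np.array([np.cos(a),np.sin(a),0]);t=np.array([399.3,-246.2,0])+n*(8+81)
s=monitor.observe();print(s["force"],s["position"])
for z in(260,184): print(go(t+[0,0,z],a+np.pi/2))
c,*cam=cap("scene");save("s4.png",c)
for x in cams.mark_of("spent_plate_middle","scene"):print(x,proj([s["position"]-[0,0,58]],*cam))
E
```

```text
time: 12.17
position: [547.0, 152.6, 263.7]
tool_rot: [-0.598, 0.802, -0.002, 0.003]
force: [0.6, 0.3, -1.3]
grip_width: 33.8
finger_force: 29.9
[ 0.57996912  0.31958053 -1.30337612] [546.96053593 152.63207616 263.74562621]
(array([37.71, -4.79,  0.29]), np.float64(57.92))
(array([37.74, -4.74,  7.89]), np.float64(57.92))
{'uv': [344.3, 203.7], 'conf': 0.69} [[341.60873022 205.28275948]]
```

View pics/s4.png

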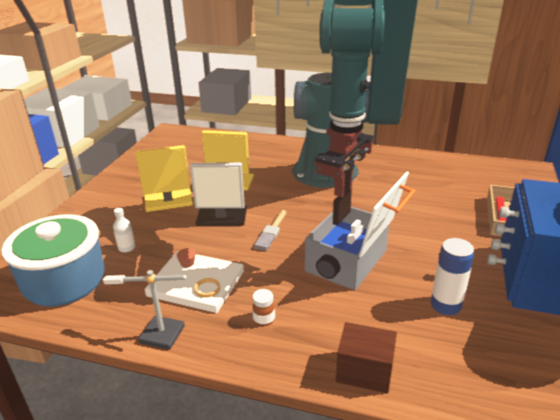

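```bash
python3 -m inch '[[0,1,-0.1,0,2],[0,3,-0.4,0,6],[0,5.5,-0.7,0,10],[0,8,-1,0,15],[0,11,-1.4,0,20],[0,14,-1.8,0,25],[0,17,-2.2,0,30],[0,20,-2.5,0,35],[0,23,-2.9,0,40],[0,26,-3.3,0,45]]'; python3 -m inch '[[0,0,0,0,3],[0,0,0,0,6],[0,0,0,0,9],[0,0,0,0,12],[0,0,0,0,12.9],[0,0,0,0,12.9]]'; python3 - <<'E'
from h import *
a=.27;n=np.array([np.cos(a),np.sin(a),0]);t=np.array([399.3,-246.2,0])+n*(8+81)
s=monitor.observe();print(s["force"],s["position"])
for z in(260,184): print(go(t+[0,0,z],a+np.pi/2))
E
```

```text
time: 13.1
position: [499.9, -107.8, 257.5]
tool_rot: [-0.242, 0.97, 0.001, -0.002]
force: [-0.0, -0.4, -2.3]
grip_width: 33.6
finger_force: 29.9
time: 13.6
position: [500.9, -106.4, 257.9]
tool_rot: [-0.134, 0.991, 0.001, -0.001]
force: [0.5, -0.1, -1.4]
grip_width: 33.8
finger_force: 29.9
[ 0.49702657 -0.06704027 -1.42529661] [ 500.88226572 -106.39449323  257.91652179]
(array([  4.61, -10.77,  -0.21]), np.float64(-0.04))
(array([  4.59, -10.78,   7.39]), np.float64(-0.04))
```

```bash
python3 -m inch '[[0,0.5,-1,0,0],[0,1,-3,0,0],[0,1.5,-5,0,0],[0,2,-7,0.5,0],[0,2,-9,2,0],[0,2,-10.3,4,0],[0,2.5,-10.8,6,0],[0,3,-10.8,7,0],[0,3.5,-10.8,7.4,0],[0,4,-10.8,7.4,0]]'; python3 -m inch '[[0,0.4,0,0,0],[0,0.6,0,0,0],[0,0.6,0,0,0],[0,0.6,0,0,0],[0,0.6,0,0,0]]'; python3 - <<'E'
from fit import *
a=.27;n=np.array([np.cos(a),np.sin(a),0]);t=np.array([399.3,-246.2,0])+n*(8+81)
s=monitor.observe();print(s["force"],s["position"],go(t+[0,0,184],a+np.pi/2))
C={};M=R.from_quat(s["tool_rot"]).as_matrix();out=[];ob=[]
for k in("scene","side"):
    c,*cam=cap(k);C[k]=cam
    r=cams.mark_of("spent_plate_middle",k);print([(x["uv"],round(x["conf"],2)) for x in r[:2]],proj([s["position"]-[0,0,59.]],*cam))
    m=cams.silhouettes("spent_plate",k)[:1]
    if m: ob.append((m[0]["pixels"].astype(np.float32),cam))
    g=s["position"]-[0,0,94]; P=[box(-7,7,-37,37,0,70),box(-6,6,-17,17,70,95)]
    for q in [place(q,g[0],g[1],a)+[0,0,g[2]] for q in P]+fpan([399.3,-246.2,.27,73])[:1]:
        cv2.polylines(c,[cv2.convexHull(proj(q,*cam).round().astype(np.int32))],True,(0,255,0),1)
    u=proj([g],*cam)[0].astype(int); out.append(cv2.resize(c[max(u[1]-90,0):u[1]+60,max(u[0]-90,0):u[0]+90],(400,333)))
save("hold.png",np.hstack(out))
E
```

```text
time: 14.43
position: [490.9, -221.2, 184.0]
tool_rot: [-0.135, 0.991, 0.001, -0.001]
force: [-0.0, 0.1, -1.5]
grip_width: 34.2
finger_force: 29.9
time: 14.85
position: [487.1, -222.7, 186.0]
tool_rot: [-0.135, 0.991, -0.001, 0.001]
force: [-1.2, -0.2, -1.1]
grip_width: 33.6
finger_force: 29.9
[-1.15624453 -0.18077294 -1.14549894] [ 487.14506904 -222.74513254  186.00115606] (array([0.19, 0.08, 0.2 ]), np.float64(0.04))
[([215.0, 199.3], 0.9)] [[213.28622384 200.8641236 ]]
[([218.8, 247.5], 0.57)] [[220.51997223 248.2484742 ]]
```

View pics/hold.png

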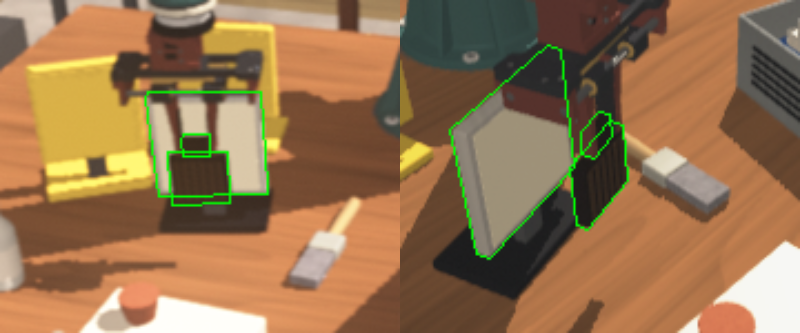

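```bash
python3 - <<'E'
from fit import *
s=monitor.observe();g=s["position"];ob=[];I={}
for k in("scene","side"):
    c,*cam=cap(k); m=cams.silhouettes("spent_plate",k)[0]; ob.append((m["pixels"].astype(np.float32),cam));print(m["box"],m["conf"],m["pixels"].sum())
    I[k]=(c,cam)
def f(p):
    x,y,z,a,t=p; Q=R.from_euler('ZY',[a,t]).as_matrix()
    return [(q-[0,0,93])@Q.T+[x,y,z] for q in (box(-7,7,-37,37,0,70),box(-6,6,-17,17,70,76))]
for t in(-.2,0,.2):
    r=fit(f,ob,[*g,.27,t],[6,6,6,.1,.15]);print(r[0].round(3),r[1])
print(g,cost([*g,.27,0],f,ob))
out=[]
for k in I:
    c,cam=I[k]
    for q in f(r[0]): cv2.polylines(c,[cv2.convexHull(proj(q,*cam).round().astype(np.int32))],True,(0,255,0),1)
    u=proj([g-[0,0,60]],*cam)[0].astype(int);out.append(cv2.resize(c[u[1]-40:u[1]+40,u[0]-40:u[0]+40],(400,400),interpolation=0))
save("hold2.png",np.hstack(out))
E
```

```text
Traceback (most recent call last):
IndexError: list index out of range
```

```bash
python3 - <<'E'
from fit import *
s=monitor.observe();g=s["position"];ob=[];I={}
for k in("scene","side"):
    c,*cam=cap(k);I[k]=(c,cam)
    for nm in("spent_plate","spent_plate_middle"):
        m=cams.silhouettes(nm,k)
        print(k,nm,[(x["box"],round(x["conf"],2)) for x in m[:2]])
        if m: ob.append((m[0]["pixels"].astype(np.float32),cam));break
def f(p):
    x,y,z,a,t=p; Q=R.from_euler('ZY',[a,t]).as_matrix()
    return [(q-[0,0,93])@Q.T+[x,y,z] for q in (box(-7,7,-37,37,0,70),box(-6,6,-17,17,70,76))]
if len(ob)==2:
  for t in(-.2,0,.2):
    r=fit(f,ob,[*g,.27,t],[6,6,6,.1,.15]);print(r[0].round(3),r[1])
print(g)
out=[]
for k in I:
    c,cam=I[k]
    for q in f([*g,.27,0]): cv2.polylines(c,[cv2.convexHull(proj(q,*cam).round().astype(np.int32))],True,(0,255,0),1)
    u=proj([g-[0,0,60]],*cam)[0].astype(int);out.append(cv2.resize(c[u[1]-40:u[1]+40,u[0]-40:u[0]+40],(400,400),interpolation=0))
save("hold2.png",np.hstack(out))
E
```

```text
scene spent_plate [([214.2, 199.1, 31.8, 33.3], 0.86)]
side spent_plate [([220.6, 246.9, 26.4, 51.9], 0.89)]
[ 4.84422e+02 -2.23404e+02  1.85513e+02  3.27000e-01 -2.00000e-02] 0.3613656163215637
[ 4.87556e+02 -2.23512e+02  1.86538e+02  3.22000e-01  1.40000e-02] 0.34263870120048523
[ 4.89706e+02 -2.22631e+02  1.86999e+02  3.09000e-01  4.90000e-02] 0.3477402329444885
[ 486.61448153 -222.56231054  185.23076166]
```

View pics/hold2.png

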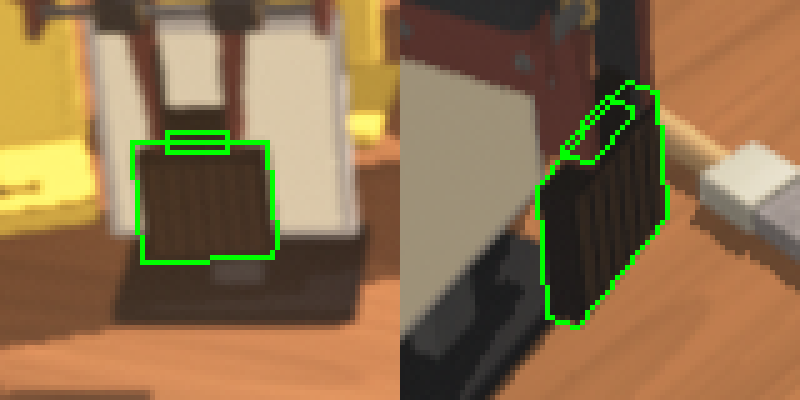

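```bash
python3 -m inch '[[0,0,0,0.2,0],[0,0,0,0.2,0],[0,0,0,0.2,0],[0,0,0,0.2,0],[0,0,0,0.2,0],[0,0,0,0.2,0],[0,0,0,0.2,0],[0,0,0,0.2,0]]'; python3 - <<'E'
from h import *
s=monitor.observe();print(np.abs(s["qvel"]).max(),s["position"]);print(manip.close_job())
E
```

```text
time: 16.12
position: [486.6, -222.7, 183.3]
tool_rot: [-0.135, 0.991, -0.0, -0.0]
force: [-0.8, 0.2, -0.4]
grip_width: 33.7
finger_force: 29.9
0.0013005496457318233 [ 486.56817783 -222.65151851  183.2992335 ]
the job is handed in; nothing more can be done
None
```

The job is handed in at about 16 s: the flap stands open at its stop, the white plate is still in its slot, and the dark plate is held still and upright in front of the middle of the lit panel, its centre about 8 cm away and its face parallel to within roughly 3°. I pinched its tab across the width, not along x as suggested, because the gripper body would have hit the open flap.

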